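# Slide a regulator module under the spring clip of its test holder

### The arm

A 6-joint arm with a two-finger parallel gripper is mounted at the origin on the work surface. World frame = base frame: x ahead of the robot, y to its left, z up, the work surface at z = 0. Lengths are in m, angles in rad, forces in N, time in s.
With the tool pointing down it reaches from about 0.25 to 0.775 m from the base axis. Payload 4 kg.
Tool frame: the origin (TCP) lies at the very end of the fingers, on their centre line; the grasp point (between the pads) lies 19 mm behind it; z points along the fingers, y is the direction in which the jaws open and shut (so a half turn about z gives the same grasp; the last joint's range is limited). The gripper opens to 94 mm and grips with 3 to 60 N. Pads are 16 mm wide; open, the fingers measure 119 mm over their backs; the gripper's body (75 mm by 177 mm) begins 78 mm behind the grasp point.
Start: joints at [-1.339, 0.087, 1.371, -0, 1.684, -0.103], TCP at [0.181, -0.519, 0.206] pointing down, gripper open.
Joint ranges: [-3.1, 3.1], [-0.76, 2.03], [0.27, 2.55], [-1.08, 4.22], [0.17, 2.65], [-2.57, 2.57]. Speed limits (rad/s): [2.79, 2.79, 3.14, 3.14, 3.14, 3.14].

### API

Orientations are given as [roll, pitch, yaw] about the fixed x, y, z axes, in that order (R = Rz(yaw) Ry(pitch) Rx(roll)).
In Python, from bench import robot, snapshot, calibration gives the robot as it stands. The module is installed in compiled form; this text tells all that it offers.
- The arm moves only by the tool servo_tool, never from a script. Its argument "series" is text: rows parted by semicolons, each of 5 numbers parted by spaces: the closure, from -1 (fully open) to 1 (shut), then the shift along the tool's x, y, z in cm, then the turn about the tool's z in rad. A call has 1 to 20 rows; each row is the pose to reach, as a shift and turn from the pose commanded when the call began, along the tool's axes at that moment; what a row does not reach only later rows make up. A row lasts 1/12 s, in which the tool goes at most 41.7 mm and 7.16 degrees, less where a joint would pass 70% of its speed; a pose out of reach is approached as far as the arm can. A call with a gripper value outside its range is refused whole. The fingers move at their own pace and stop on an object; the grip force is fixed at half the most. Time passes only in rows, so rows that repeat a pose let the fingers close. It gives the time, the measured TCP pose, the force and the opening at its end, in the units of the state.
- robot.get_obs(): the state, without advancing time (a new reading comes with each control period).
- snapshot(name): name is "scene" or "top"; returns (picture, depth): 480x640x3 uint8, red, green, blue; 480x640 float32, m along the optical axis (not along the pixel's ray), 0 where there is no reading.
- calibration(name): a dict with "fx", "fy", "cx", "cy" (pixels), "k1" (the pictures are not rectified: a ray, as slopes to the right and down, at radius r is drawn at 1 + k1 r^2 times it, then the intrinsics apply), "rvec" (rotation vector, rad) and "tvec" (3), from world to camera coordinates, as OpenCV has them. Camera axes: x right, y down, z forward; pixel columns grow to the right and rows downward; lengths in m; the calibration is good to about 2 mm. A picture is of the moment at which its call begins. calibration takes no time and is no camera call.
- robot.close_job(): hands the job in, once; it reports no verdict.
The state is a dict: "time": time; "joint_positions": joint angles; "qvel": joint speeds; "joint_torque": joint torques, N m; "tool_pos": TCP position; "ee_rot": TCP orientation; "wrist_force": force on the tool from outside, world axes, zero at the start; "wrist_torque": the same for the moment, N m; "width": finger opening in m.
Only numpy, scipy, OpenCV 4.12 (cv2) and the standard library are available. Lean on these libraries where they do the work, as an engineer would, in place of code of your own. Each camera call takes 0.05 s, during which the arm holds its last target. There are 200 camera calls.

### The job

Load the green regulator module into the test holder: with one fingertip press the yellow bar of the spring clip down and keep it down, and with the other fingertip push the module from behind along its lane, under the raised jaw, until it is fully home against the red end stop; only then let the bar up so that the jaw clamps the module, and move clear. Do not lift the module, and leave the other things on the holder and the bench where they are.

Things in the scene. Friction and masses are not known exactly. Their poses are not given: they have to be found in the camera images.
- holder: Grey test holder fixed to the bench; base plate 215 x 220 mm, its top 20 mm above the bench. Origin at bench level under the lane's centre line; x axis = direction in which the module is pushed, y to the left of that, z up. Positions given as (x, y, z) are mm in this frame, also for the other entries. A socket and a bearing stand on the base at y = -90 to -80.
- module: Regulator module, flat block 60 (x) x 40 (y) x 12 mm thick, about 90 g, green top, aluminium underside, brass contacts at its front (+x) end, white dot toward its rear. Origin: centre of its underside; x axis along the lane. Starts in the lane, origin at x = -45 to -15, front face 15 to 45 mm short of the jaw; rear face 30 mm behind its origin. 1.5 mm of play to each guide.
- clip (a joint): Angle of the spring clip, rad: 0 at rest (jaw down), growing as the yellow bar is pressed down. At 0.205 the jaw is as high as the module is thick, and rests there when it clamps the module; at 0.34 the bar is level with its top at z = 34; 0.36 is the end of travel. Pressing 30 mm from the pin takes about 2 N at first, 6 N at the end; it springs back when released.
- press (a point): Point fixed to the holder at (-50, 66, 34), mid-length of the yellow press bar, where its top lies when pressed level. The bar spans x -115 to 20, y 40 to 82 and rocks on a pin along x at y = 36, z = 32.5 (lugs to z = 37). At rest it slopes up to the left, outer edge at z = 49. It can be pressed anywhere along its length, and a fingertip may slide along it.
- jaw (a point): Point fixed to the holder at (41, 0, 42), the module's top surface when home, under the copper jaw (y about -8 to 8). The jaw hangs from a steel arm that crosses the lane from the pin, x = 30 to 52, its top at most 60 mm above the bench. At rest the jaw is 2 mm above the lane floor at its lowest and blocks the lane; fully raised it clears the module by about 6 mm.
- home (a point): Point fixed to the holder at (30, 0, 30), on the lane floor: the module's origin when its front face meets the red end stop (face at x = 60, top at z = 40). The lane floor (aluminium, z = 30) runs along x from -125 to 60 between two blue guides, inner faces at y = -21.5 and 21.5, outer at -26 and 26, tops at z = 36; it is open above and at the rear.
- socket: Steel socket, 23 mm across and 36 mm tall, standing on the holder base. Origin at the centre of its underside. A bystander: leave it alone.
- bearing: Steel ball-bearing ring, 35 mm across and 11 mm high, lying on the holder base. Origin at the centre of its underside. A bystander: leave it alone.
- pulley: Aluminium belt pulley, 60 mm across and 42 mm high, on the bench. Origin at the centre of its underside. A bystander: leave it alone.
- spray: Blue spray can, 52 mm across and 150 mm tall, on the bench. Origin at the centre of its underside. A bystander: leave it alone.
- cup: White cup, 72 mm across and 80 mm tall, on the bench. Origin at the centre of its underside. A bystander: leave it alone.
- screwdriver: Red-handled screwdriver, about 200 mm long, lying on the bench. Origin at the centre of its underside. A bystander: leave it alone.

How it is judged:
On the way, in this order (a step that is already met when the one before it is completed fails the run):
1. the press bar is held down by a finger, jaw raised clear, while the module is still short of the jaw (value of joint clip above 0.225 rad and contact force between the fingers and holder above 0.3 N and x of module in the frame of holder below 0.005 m), for 0.1 s.
2. the module is home against the end stop while the bar is still held down (x of module in the frame of holder between 0.0265 and 0.034 m and y of module in the frame of holder between -0.004 and 0.004 m and angle between the x axis of module and the x axis of holder, either way round below 0.08 rad and value of joint clip above 0.225 rad and contact force between the fingers and holder above 0.3 N), for 0.2 s.
At the end, for the whole second after the job is handed in: The module lies flat in the lane within 3.5 mm of the end stop, straight within 0.08 rad; the clip is released and its jaw rests on the module (clip angle 0.16 to 0.225 rad); the module is at rest (x of module in the frame of holder between 0.0265 and 0.034 m and y of module in the frame of holder between -0.004 and 0.004 m and angle between the x axis of module and the x axis of holder, either way round below 0.08 rad and z of module in the frame of holder below 0.033 m and angle between module's own z axis and vertical below 0.06 rad and value of joint clip between 0.16 and 0.225 rad and linear speed of module below 0.01 m/s); the robot touches nothing.
It fails at once if the module is lifted (6 mm off the lane floor) or tipped (0.2 rad) (z of module in the frame of holder above 0.036 m or angle between module's own z axis and vertical above 0.2 rad).
It fails at once if a bystander is moved more than 20 mm or knocked over (distance of any of socket, bearing, pulley, spray, cup, screwdriver from where it was at the start of the episode above 0.02 m or angle between any of socket, bearing, pulley, spray, cup's own z axis and vertical above 0.5 rad).
It also fails if it takes over 38 s, if anything falls off the work surface, if the arm or the gripper's body presses on something with over 40 N, if the wrist force passes 120 N, or if a joint passes its speed limit or range.

## Working session

There is one attempt and no reset: what is moved stays moved. The work goes in short steps, Python scripts to look and compute and a tool call to move; the robot and the scene stay as the last step left them, time stands still between calls to the robot, and variables do not carry over. Pictures are saved under pics/ and viewed, about 8 in all and at most 12, crops included, and the job is handed in when it is done.

Besides the shell and the picture viewer there is one more tool, called after ">>>" as name(argument=value, ...), one argument or row to a line, values as JSON. servo_tool: Moves the arm, as the interface text tells. Its arguments: {"type":"object","properties":{"series":{"type":"string"}},"required":["series"]}

```bash
mkdir -p pics; cat > h.py <<'E'
import numpy as np, cv2
from bench import robot, snapshot, calibration
def K(n):
    c=calibration(n); R=cv2.Rodrigues(np.array(c["rvec"],float))[0]; return c,R,np.array(c["tvec"],float).ravel()
def ray(n,uv):
    c,R,t=K(n); uv=np.atleast_2d(np.array(uv,float))
    Km=np.array([[c["fx"],0,c["cx"]],[0,c["fy"],c["cy"]],[0,0,1]])
    p=cv2.undistortPoints(uv[:,None],Km,np.array([c["k1"],0,0,0.]))[:,0]
    d=np.c_[p,np.ones(len(p))]
    return -R.T@t, d@R, d
def onplane(n,uv,z):
    o,d,_=ray(n,uv); s=(z-o[2])/d[:,2]; return o+d*s[:,None]
def proj(n,P):
    c,R,t=K(n); q=np.atleast_2d(P)@R.T+t; q=q[:,:2]/q[:,2:]; r=(q**2).sum(1,keepdims=True)
    return q*(1+c["k1"]*r)*[c["fx"],c["fy"]]+[c["cx"],c["cy"]]
E
python3 - <<'E'
from h import *
for n in("scene","top"):
    p,d=snapshot(n); cv2.imwrite(f"pics/{n}0.png",p[:,:,::-1]); np.save(f"pics/{n}0.npy",d); c,R,t=K(n); print(n,c["fx"],-R.T@t,R[2])
print(robot.get_obs())
E
```

```text
scene 554.037524045478 [ 1.0272934  -0.58272489  1.02126653] [-0.37671749  0.49449406 -0.78330043]
top 548.5865998707862 [0.46365052 0.01587847 1.38767686] [ 0.0691132  -0.00632388 -0.99758878]
{'time': 0.1, 'joint_positions': array([-1.33910280e+00,  8.78546646e-02,  1.37206999e+00, -1.38528439e-05,
        1.68360913e+00, -1.03099222e-01]), 'qvel': array([ 0.00015773, -0.00208141, -0.00256451, -0.00220057,  0.00059391,
       -0.00057261]), 'joint_torque': array([ 1.46011138e-03, -3.41253018e+01, -3.03301299e+01,  7.20018544e-02,
        3.04231653e-02, -1.01259366e-04]), 'tool_pos': array([ 0.1805939 , -0.51898738,  0.20445248]), 'ee_rot': array([-3.13966042e+00, -1.86079356e-04,  3.34791021e-01]), 'wrist_force': array([ 0.58427922, -0.53741028, -0.62776501]), 'wrist_torque': array([ 0.02550523, -0.00946945,  0.02073659]), 'width': 0.09434329984172798}
```

View pics/top0.png

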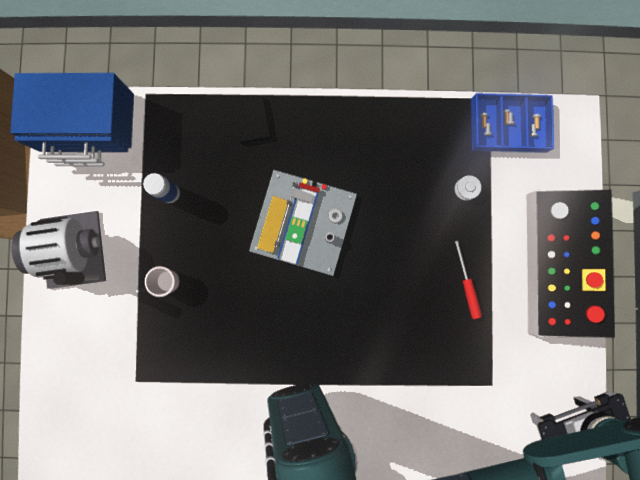

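View pics/scene0.png

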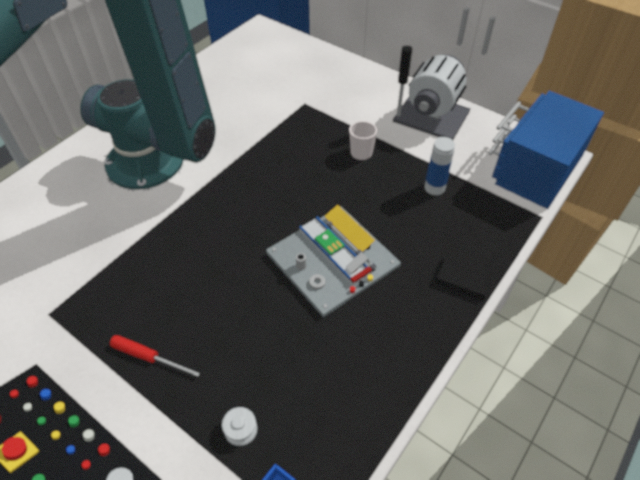

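The top view shows the holder at about (303,222). Its lane runs up the image, leaning slightly right: yellow bar at (270,223), module at (296,232), red stop at (310,186). Next I'll measure its pose.

```bash
cat > m.py <<'E'
from h import *
def mask(p,kind):
    h=cv2.cvtColor(p,cv2.COLOR_RGB2HSV).astype(int); H,S,V=h[...,0],h[...,1],h[...,2]
    return {"y":(H>15)&(H<33)&(S>130)&(V>90),"g":(H>45)&(H<85)&(S>110)&(V>50),"r":((H<8)|(H>172))&(S>140)&(V>70),"b":(H>100)&(H<125)&(S>110)&(V>50)}[kind]
def big(m,roi,n=1):
    z=np.zeros(m.shape,np.uint8); x0,y0,x1,y1=roi; z[y0:y1,x0:x1]=m[y0:y1,x0:x1]
    c,_=cv2.findContours(z,cv2.RETR_EXTERNAL,cv2.CHAIN_APPROX_NONE); return sorted(c,key=cv2.contourArea)[::-1][:n]
E
python3 - <<'E'
from m import *
rois={"top":(240,160,370,285),"scene":(255,195,410,320)}
for n in rois:
    p=cv2.imread(f"pics/{n}0.png")[:,:,::-1].copy()
    for k,z in(("y",.042),("g",.042),("r",.040),("b",.036)):
        for c in big(mask(p,k),rois[n],4 if k in "rb" else 1):
            if cv2.contourArea(c)<8: continue
            P=onplane(n,c[:,0].astype(float),z)[:,:2].astype(np.float32)
            (x,y),(w,h),a=cv2.minAreaRect(P); print(n,k,cv2.contourArea(c),np.round([x,y,w,h],4),round(a,1),np.round(cv2.boxPoints(((x,y),(w,h),a)),3).tolist())
    # grey plate
    d=np.load(f"pics/{n}0.npy"); 
x0,y0,x1,y1=rois["top"]; p=cv2.imread("pics/top0.png"); g=p.max(2)>70
c=big(g,rois["top"])[0]; P=onplane("top",c[:,0].astype(float),.02)[:,:2].astype(np.float32); r=cv2.minAreaRect(P); print("plate",r,cv2.boxPoints(r))
a=cv2.resize(p[160:285,240:370],None,fx=5,fy=5,interpolation=cv2.INTER_CUBIC)[:600]
cv2.imwrite("pics/c1.png",a)
E
```

```text
top y 817.0 [0.5885 0.1088 0.0403 0.1345] 74.4 [[0.5180000066757202, 0.10700000077486038], [0.6480000019073486, 0.07100000232458115], [0.6589999794960022, 0.10999999940395355], [0.5289999842643738, 0.1459999978542328]]
top g 253.0 [0.5745 0.0505 0.0389 0.0567] 74.9 [[0.5419999957084656, 0.039000000804662704], [0.597000002861023, 0.024000000208616257], [0.6069999933242798, 0.06199999898672104], [0.5519999861717224, 0.07699999958276749]]
top r 67.5 [0.6822 0.0206 0.0501 0.012 ] 74.7 [[0.6700000166893005, -0.0020000000949949026], [0.6809999942779541, -0.004999999888241291], [0.6949999928474426, 0.0430000014603138], [0.6830000281333923, 0.04600000008940697]]
top r 11.5 [ 0.6845 -0.016   0.01    0.0074] 0.7 [[0.6790000200271606, -0.012000000104308128], [0.6800000071525574, -0.019999999552965164], [0.6899999976158142, -0.019999999552965164], [0.6899999976158142, -0.012000000104308128]]
top b 42.5 [0.5801 0.0243 0.0043 0.1813] 74.4 [[0.492000013589859, 0.04699999839067459], [0.6669999957084656, -0.0020000000949949026], [0.6679999828338623, 0.0020000000949949026], [0.49300000071525574, 0.050
[... 1326 characters left out ...]
000295639038, 0.03400000184774399]]
scene b 19.5 [0.6261 0.0587 0.0036 0.0376] 74.1 [[0.6069999933242798, 0.06199999898672104], [0.6439999938011169, 0.052000001072883606], [0.6449999809265137, 0.054999999701976776], [0.6079999804496765, 0.06599999964237213]]
scene b 19.0 [0.5305 0.0869 0.0056 0.0512] 74.2 [[0.5049999952316284, 0.09099999815225601], [0.5540000200271606, 0.07699999958276749], [0.5559999942779541, 0.08299999684095383], [0.5070000290870667, 0.09700000286102295]]
plate ((0.5968600511550903, 0.03468390554189682), (0.2203754186630249, 0.21690823137760162), 74.39556121826172) [[ 0.4627635  -0.04226892]
 [ 0.6716768  -0.10061603]
 [ 0.7309566   0.11163674]
 [ 0.5220433   0.16998383]]
```

View pics/c1.png

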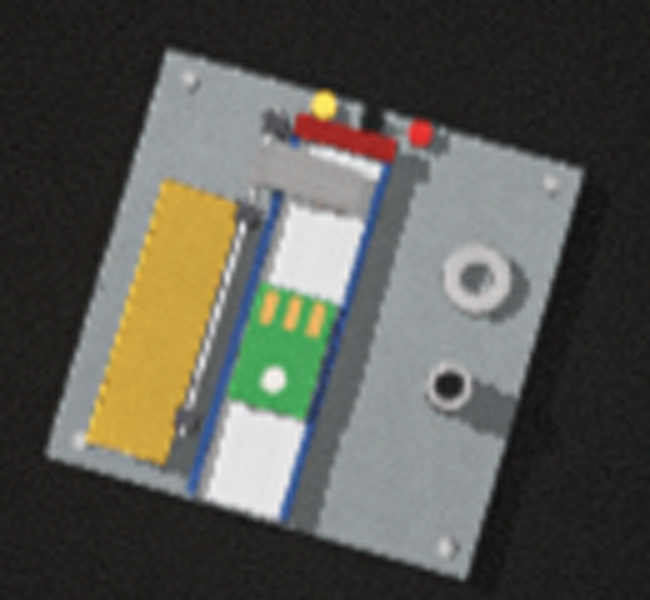

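Measured holder pose: yaw about -0.271 rad, origin near (0.618, 0.038), module at x about -45 mm. I'll put the gripper above the start position: x = -95, y = 33 mm, with finger centres about 66 mm apart.

>>> servo_tool(
  series="-0.13 10 -8.6 0 0.1;-0.13 53.7 -46.3 0 0.606;-0.13 53.7 -46.3 0 0.606;-0.13 53.7 -46.3 0 0.606;-0.13 53.7 -46.3 0 0.606;-0.13 53.7 -46.3 0 0.606;-0.13 53.7 -46.3 0 0.606;-0.13 53.7 -46.3 0 0.606;-0.13 53.7 -46.3 0 0.606;-0.13 53.7 -46.3 0 0.606;-0.13 53.7 -46.3 0 0.606;-0.13 53.7 -46.3 0 0.606;-0.13 53.7 -46.3 0 0.606;-0.13 53.7 -46.3 0 0.606;-0.13 53.7 -46.3 0 0.606;-0.13 53.7 -46.3 0 0.606;-0.13 53.7 -46.3 0 0.606;-0.13 53.7 -46.3 0 0.606;-0.13 53.7 -46.3 4 0.606;-0.13 53.7 -46.3 4 0.606",
)

```text
time: 1.77
tool_pos: [0.53, 0.0945, 0.1561]
ee_rot: [3.135, 0.017, -0.269]
wrist_force: [-2.2, -1.0, -1.3]
width: 0.0529
```

>>> servo_tool(
  series="-0.13 0 0 3 0;-0.13 0 0 6 0;-0.13 0 0 8 0;-0.13 0 0 9.5 0;-0.13 0 0 9.5 0;-0.13 0 0 9.5 0;-0.13 0 0 9.5 0",
)

```text
time: 2.35
tool_pos: [0.5368, 0.0937, 0.0724]
ee_rot: [-3.141, -0.002, -0.272]
wrist_force: [-0.3, 0.5, 0.6]
width: 0.053
```

```bash
python3 - <<'E'
from m import *
e=np.array([.9637,-.267]);l=np.array([.267,.9637]);O=np.array([.586,.2015])
o=robot.get_obs();t=o["tool_pos"];print(t,o["ee_rot"],o["wrist_force"],[t[:2]@e-O[0],t[:2]@l-O[1]])
ims=[]
for n,r in(("scene",(255,150,410,300)),("top",(235,150,390,300))):
    p,d=snapshot(n); q=p[r[1]:r[3],r[0]:r[2],::-1]
    ims.append(cv2.resize(q,(400,387),interpolation=cv2.INTER_CUBIC))
    # expected fingertip pixel positions
    for s in(-33,33):
        print(n,s,(proj(n,np.r_[t[:2]+l*s/1000,t[2]])-[r[0],r[1]])*400/155)
cv2.imwrite("pics/d1.png",np.hstack(ims))
E
```

```text
[0.53675607 0.09368954 0.07236357] [-3.14100762e+00 -2.34877025e-03 -2.72094610e-01] [-0.25107646  0.4690839   0.62016396] [np.float64(-0.09374328267661403), np.float64(0.03210247939794411)]
scene -33 [[155.96825984 176.1963557 ]]
scene 33 [[214.81542502 141.8312827 ]]
top -33 [[143.55981854 252.91970355]]
top 33 [[ 75.54154925 233.09418164]]
```

View pics/d1.png

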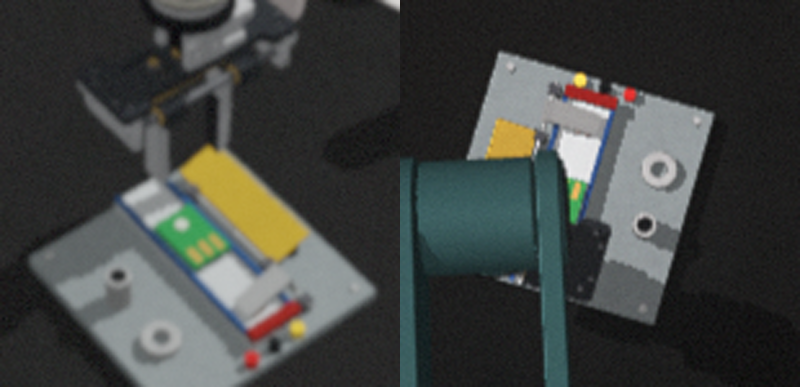

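The scene view shows the right finger tip at (156,176), over the lane behind the module. The left finger is at (215,142), over the rear end of the yellow bar. Both are where I predicted, so I'll go down.

>>> servo_tool(
  series="-0.13 0 0 1 0;-0.13 0 0 1.8 0;-0.13 0 0 2.3 0;-0.13 0 0 2.8 0;-0.13 0 0 3.2 0;-0.13 0 0 3.5 0;-0.13 0 0 3.7 0;-0.13 0 0 3.7 0;-0.13 0 0 3.7 0;-0.13 0 0 3.7 0",
)

```text
time: 3.28
tool_pos: [0.5358, 0.0957, 0.0344]
ee_rot: [-3.139, 0.0, -0.271]
wrist_force: [-2.2, 3.3, 6.0]
width: 0.0534
```

>>> servo_tool(
  series="-0.13 0.4 0 0 0;-0.13 0.9 0 0 0;-0.13 1.3 0 0 0;-0.13 1.7 0 0 0;-0.13 2.1 0 0 0;-0.13 2.5 0 0 0;-0.13 2.9 0 0 0;-0.13 3.3 0 0 0;-0.13 3.7 0 0 0;-0.13 4.1 0 0 0;-0.13 4.5 0 0 0;-0.13 4.5 0 0 0;-0.13 4.5 0 0 0",
)

```text
time: 4.37
tool_pos: [0.5784, 0.0825, 0.0341]
ee_rot: [3.141, 0.002, -0.271]
wrist_force: [-3.7, -0.3, 6.7]
width: 0.053
```

```bash
cat > v.py <<'E'
import sys
from m import *
e=np.array([.9637,-.267]);l=np.array([.267,.9637]);O=np.array([.586,.2015])
o=robot.get_obs();t=o["tool_pos"];print(o["time"],t,o["ee_rot"],o["wrist_force"],t[:2]@e-O[0],t[:2]@l-O[1])
p,d=snapshot("scene")
c=big(mask(p,"g"),(255,195,410,320))[0]
(x,y),(w,h),a=cv2.minAreaRect(onplane("scene",c[:,0].astype(float),.042)[:,:2].astype(np.float32)); P=np.array([x,y]);print("green x,y",P@e-O[0],P@l-O[1],w,h,a)
cv2.imwrite(sys.argv[1],cv2.resize(p[190:300,270:410,::-1],None,fx=5,fy=5,interpolation=cv2.INTER_CUBIC))
E
python3 v.py pics/e1.png
```

```text
4.3667 [0.57838659 0.08251388 0.03409751] [ 3.14135268e+00  1.91666565e-03 -2.70702254e-01] [-3.71653507 -0.33331963  6.73013896] -0.0506400506068978 0.03244784711490978
green x,y -0.007438476313650577 -0.0034312387265265087 0.04234561324119568 0.05801926925778389 75.1369400024414
```

View pics/e1.png

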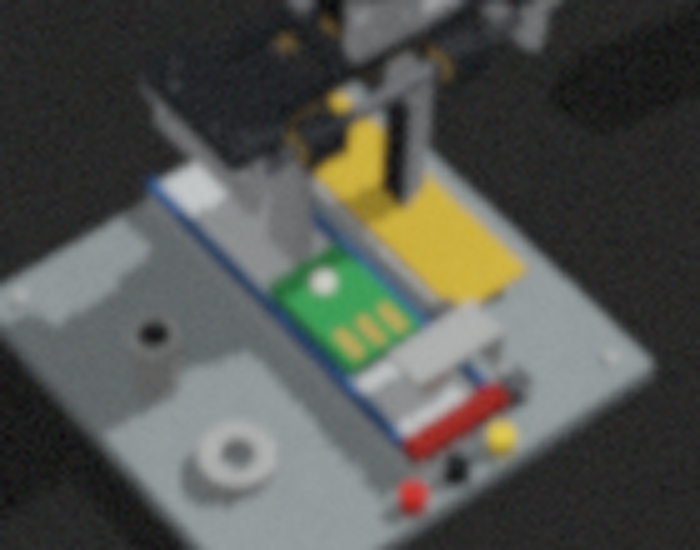

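The bar is down, the jaw arm is raised, and the right finger is pushing the module's rear; its front edge is at the jaw. I'll push on toward home.

>>> servo_tool(
  series="-0.13 0.4 0 0 0;-0.13 0.8 0 0 0;-0.13 1.2 0 0 0;-0.13 1.6 0 0 0;-0.13 2.0 0 0 0;-0.13 2.4 0 0 0;-0.13 2.8 0 0 0;-0.13 3.2 0 0 0;-0.13 3.5 0 0 0;-0.13 3.8 0 0 0;-0.13 3.8 0 0 0;-0.13 3.8 0 0 0",
)

```text
time: 5.42
tool_pos: [0.6148, 0.0724, 0.0341]
ee_rot: [3.141, 0.002, -0.271]
wrist_force: [-4.7, 1.0, 6.4]
width: 0.053
```

>>> servo_tool(
  series="-0.13 0.1 0 0 0;-0.13 0.2 0 0 0;-0.13 0.3 0 0 0;-0.13 0.4 0 0 0;-0.13 0.4 0 0 0;-0.13 0.4 0 0 0",
)

```text
time: 5.92
tool_pos: [0.6177, 0.0716, 0.034]
ee_rot: [3.141, 0.004, -0.271]
wrist_force: [-6.7, 0.8, 7.0]
width: 0.0532
```

>>> servo_tool(
  series="-0.13 0.1 0 0 0;-0.13 0.2 0 0 0;-0.13 0.2 0 0 0;-0.13 0.2 0 0 0",
)

```text
time: 6.25
tool_pos: [0.6178, 0.0715, 0.034]
ee_rot: [3.141, 0.009, -0.271]
wrist_force: [-9.4, 2.0, 10.2]
width: 0.0532
```

```bash
python3 v.py pics/e2.png
```

```text
6.25 [0.61780084 0.07150119 0.03398848] [ 3.14062445  0.00853466 -0.27086081] [-9.44078097  1.99795658 10.17518657] -0.009716148236324718 0.03235851857229763
green x,y 0.03233493794277309 -0.003238657728955152 0.04186658933758736 0.05710585042834282 75.13639831542969
```

View pics/e2.png

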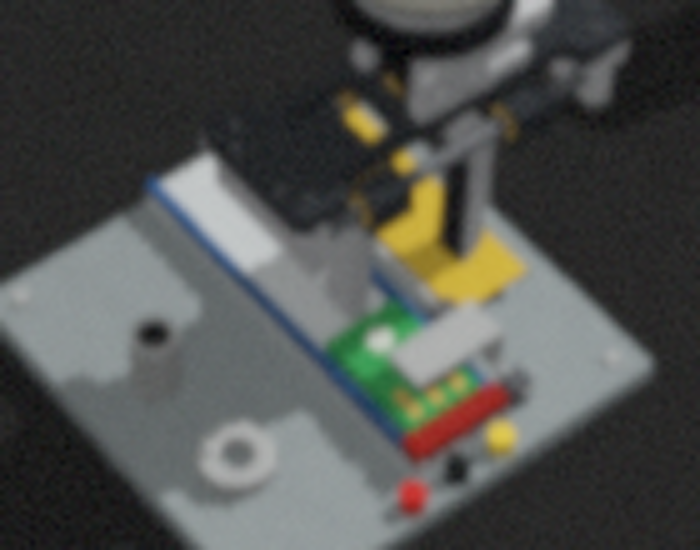

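The module's front is against the red stop and the motion has stalled with the force rising, so it is home. I'll back the pushing finger off while still holding the bar, then lift.

>>> servo_tool(
  series="-0.13 -0.3 0 0 0;-0.13 -0.6 0 0 0;-0.13 -0.9 0 0 0;-0.13 -0.9 0 0 0;-0.13 -0.9 0 -0.3 0;-0.13 -0.9 0 -0.6 0;-0.13 -0.9 0 -0.9 0;-0.13 -0.9 0 -1.3 0;-0.13 -0.9 0 -1.8 0;-0.13 -0.9 0 -3 0;-0.13 -0.9 0 -5 0;-0.13 -0.9 0 -8 0;-0.13 -0.9 0 -11 0;-0.13 -8 0 -13 0;-0.13 -12 0 -14 0;-0.13 -15 0 -14 0;-0.13 -15 0 -14 0;-0.13 -15 0 -14 0;-0.13 -15 0 -14 0",
)

```text
time: 7.88
tool_pos: [0.4771, 0.1109, 0.1749]
ee_rot: [-3.141, -0.003, -0.27]
wrist_force: [0.1, 0.3, -1.2]
width: 0.0529
```

```bash
python3 v.py pics/e3.png
```

```text
7.8833 [0.47707632 0.11087121 0.17494728] [-3.14077031e+00 -3.10456561e-03 -2.70153914e-01] [ 0.12978387  0.34994133 -1.23093073] -0.15584415943206148 0.0327259619792227
green x,y 0.031221600139513583 -0.02053002476748078 0.018632367253303528 0.05737658962607384 58.516845703125
```

View pics/e3.png

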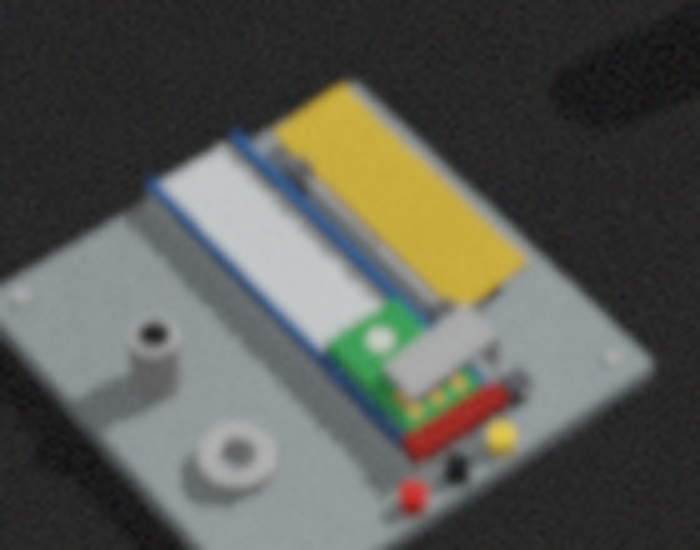

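The module is still home, with its dot at (380,340) and its front at the red stop, unchanged since the push. The jaw arm is down on it, the robot is clear, and the socket and bearing haven't moved.

```bash
python3 -c "
from bench import robot
print(robot.close_job())"
```

```text
the job is handed in; nothing more can be done
None
```

The module is loaded and clamped, and I've handed the job in. One fingertip held the bar down (about 6–7 N, tip at z ≈ 34 mm). The other pushed the module along the lane until it stalled against the red stop. The push force rose from about 5 N to 9.5 N with no further movement. I then backed off about 9 mm with the bar still held, lifted so the jaw closed, and moved clear. The clock read about 7.9 s.

**Checks that agreed:** the last picture shows the module's dot and rear corner exactly where they were when it stalled, and the jaw arm lowered onto the module. The wrist force was close to zero. The socket and bearing were not disturbed, and I kept well clear of the other objects but did not check them again.

**Checks that failed or disagreed:**
- **Final position by colour:** the last automatic reading (y = -20 mm, 19 mm wide) is not valid, because the lowered jaw arm splits the green area. I relied on the picture instead.
- **Camera offset:** the two cameras disagree by about 3 mm on where the holder is. "Home" therefore rests on the stall against the stop, plus the picture and a scene-camera reading of x ≈ 32 mm for the green area at that moment.
- **Clip angle:** I could not measure it directly. I judged it from the fingertip height and the pictures.

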